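# Walk the match clock up onto its ledge

## Task

Walk the match clock from the table up onto the low ledge so that it stands upright there with its display side flush against the ledge's upstand, display still facing away from the robot. It is too heavy to carry, so never lift it clear of what it stands on: tip it and swing one end up onto the ledge, set it down and let go with the other end still on the table, then take it again at that other end and swing that up too. Do not topple it, and leave the other things on the table and ledge where they are.

Things in the scene. Friction and masses are not known exactly. Their poses are not given: they have to be found in the camera images.
- clock_center (a point): Centre (97.5 mm up) of the match clock: a plain black box 54 mm thick (its x), 170 mm long (y), 195 mm tall (z), about 0.85 kg, bottom-heavy, graspable across its 54 mm anywhere along the top. Its +x face (dark glass display) faces away from the robot. It stands on a foot bar at each end. Starts on the table 5 to 50 mm in front of the ledge, roughly parallel to it.
- foot_left (a point): Middle of the underside of the rubber foot bar at the clock's +y end (0, 77, -97.5 mm from clock_center; same axes). The bar spans 69 to 85 mm from the clock's middle in y, the full 54 mm in x, and is 14 mm high; between the two bars the clock's underside is open, 14 mm up.
- foot_right (a point): Middle of the underside of the like foot bar at the clock's -y end (0, -77, -97.5 mm from clock_center; same axes).
- ledge: Fixed aluminium ledge, 540 mm long (its y). Origin at table height under the middle of its upstand's inner face; x points from the robot to the upstand, z up. Flat tread from x = -75 mm to 0, its top 8 mm above the table; upstand (x = 0 to 15 mm) 40 mm high along the far side. When the clock is home its display face meets x = 0: foot middles at x = -27 mm, 8 mm up.
- bottle: Bystander: blue drinking bottle, 66 mm across, 190 mm tall, standing on the tread near one end of the ledge. Origin: centre of its underside.
- pen_pot: Bystander: cork pot with pens, 72 mm across, 132 mm tall with the pens, standing on the tread near one end of the ledge. Origin: centre of its underside.
- lunch_box: Bystander on the table: open clear plastic box, 120 x 160 x 60 mm. Origin: centre of its underside.
- stapler: Bystander on the table: black and grey stapler, 36 x 140 x 46 mm. Origin: centre of its underside.
- mouse: Bystander on the table: grey computer mouse, 100 x 60 x 34 mm. Origin: centre of its underside.
- tape_roll: Bystander on the table: roll of tape lying flat, 90 mm across, 25 mm tall. Origin: centre of its underside.
Not all that is in view belongs to the job. Leave any blue look-alike of the part that bears clock_center alone.

How it is judged:
By the outcome, as a careful person would: the job done as asked, in the order asked, and still so for the second after the job is handed in, with the robot touching nothing.
It also fails if it takes over 48 s, if anything falls off the work surface, if the arm or the gripper's body presses on something with over 40 N, if the wrist force passes 120 N, or if a joint passes its speed limit or range.

## Robot

A 6-joint arm with a two-finger parallel gripper is mounted at the origin on the work surface. World frame = base frame: x ahead of the robot, y to its left, z up, the work surface at z = 0. Lengths are in mm, angles in degrees, forces in N, time in s.
With the tool pointing down it reaches from about 350 to 850 mm from the base axis. Payload 8.1 kg.
Tool frame: the origin (TCP) lies midway between the tips of the shut fingers; the grasp point (between the pads) lies 19 mm behind it; z points along the fingers, y is the line along which they close (so a half turn about z gives the same grasp; the last joint's range is limited). The gripper opens to 85 mm and grips with 20 to 120 N. Pads are 22 mm wide; open, the fingers measure 114 mm over their backs; the gripper's body (76 mm by 85 mm) begins 54 mm behind the grasp point. The pads swing forward as they close: fully open they stand 13 mm farther back than shut.
Start: joints at [71.024, 7.471, 85.268, -0, 87.261, -4.893], TCP at [145.977, 581.976, 231.292] pointing down, gripper open.
Joint ranges: [-169.43, 169.43], [-51.17, 129.36], [1.28, 143.12], [-76.62, 256.62], [0, 156.53], [-152.29, 152.29]. Speed limits (degrees/s): [136.94, 136.94, 159.86, 180, 180, 180].

## Interface

Orientations are given as [roll, pitch, yaw] about the fixed x, y, z axes, in that order (R = Rz(yaw) Ry(pitch) Rx(roll)).
In Python, from bench import r gives the robot as it stands. The module is installed in compiled form; this text tells all that it offers.
- The arm moves only by the tool jog_arm, never from a script. Its argument "rows" is a list of rows, each a list of 2 entries, a list of its own where there are three numbers: the shift along the tool's x, y, z in mm, then the turn, a rotation vector about the tool's x, y, z in rad. A call has 1 to 10 rows; each row is the pose to reach, as a shift and turn from the pose commanded when the call began, along the tool's axes at that moment; what a row does not reach only later rows make up. A row lasts 1/10 s, in which the tool goes at most 50 mm and 8.59 degrees, less where a joint would pass 70% of its speed; a pose out of reach is approached as far as the arm can. A call with a gripper value outside its range is refused whole. "grip" is the finger opening in mm, from 0 to 85.4, set as the call begins (left out, the last holds). The fingers move at their own pace and stop on an object; "force" is the grip in N (left out, the last holds). Time passes only in rows, so rows that repeat a pose let the fingers close. It gives the time, the measured TCP pose, the force, the opening and the grip force at its end, in the units of the state.
- r.sense(): the state, without advancing time (a new reading comes with each control period).
- r.snapshot(name): name is "scene" or "top" or "wrist"; returns (picture, depth): 400x640x3 uint8, blue, green, red; 400x640 float32, mm along the optical axis (not along the pixel's ray), 0 where there is no reading.
- r.camera_params(name): a dict with "fx", "fy", "cx", "cy" (pixels), "dist_coeffs" ([k1, k2, p1, p2, k3] as OpenCV has them; the pictures are not rectified), "pose" (4x4, takes a point from camera to world coordinates); the wrist camera has in their place "tool_from_camera" (4x4, takes a point from camera to tool coordinates, whose origin is the TCP and whose axes are the flange's). Camera axes: x right, y down, z forward; pixel columns grow to the right and rows downward; lengths in mm; the calibration is good to about 2 mm. A picture is of the moment at which its call begins: read the wrist's pose just before it. camera_params takes no time and is no camera call.
- r.hand_in(): hands the job in; it is judged then, once.
The state is a dict: "time": time; "joint_pos": joint angles; "qd": joint speeds; "joint_efforts": joint torques, N m; "tool_pos": TCP position; "tcp_rot": TCP orientation; "ft_force": force on the tool from outside, world axes, zero at the start; "wrist_torque": the same for the moment, N m; "finger_gap": finger opening in mm; "grip_force": force on a finger pad.
Only numpy, scipy, OpenCV 4.12 (cv2) and the standard library are available. Lean on these libraries where they do the work, as an engineer would, in place of code of your own. Each camera call takes 0.05 s, during which the arm holds its last target. There are 200 camera calls.

## Working session

There is one attempt and no reset: what is moved stays moved. The work goes in short steps, Python scripts to look and compute and a tool call to move; the robot and the scene stay as the last step left them, time stands still between calls to the robot, and variables do not carry over. Pictures are saved under pics/ and viewed, at most 11 in all, crops included, and the job is handed in when it is done.

Besides the shell and the picture viewer there is one more tool, called after "Emit:" as a command line: name --argument value ..., lists and objects as JSON in quotes. jog_arm: Moves the arm, as the interface text tells. Its arguments: {"type":"object","properties":{"rows":{"type":"array"},"grip":{"type":"number"},"force":{"type":"number"}},"required":["rows"]}

```bash
mkdir -p pics; python3 - <<'E'
from bench import r
import cv2,numpy as np,pickle
s=r.sense();print(s)
out={}
for n in("scene","top"):
    p,d=r.snapshot(n);c=r.camera_params(n);out[n]=(p,d,c);print(n,c)
    cv2.imwrite(f"pics/{n}0.png",p)
print(r.camera_params("wrist"))
pickle.dump(out,open("o.pkl","wb"))
E
```

```text
{'time': 0.0, 'joint_pos': array([ 7.10221134e+01,  7.51554289e+00,  8.53300019e+01,  2.01062418e-04,
        8.72615778e+01, -4.89413038e+00]), 'qd': array([-0.06127569, -0.07091915,  0.05332745,  0.00379782, -0.02484021,
        0.04810493]), 'joint_efforts': array([-6.50436832e-04, -5.69412911e+01, -5.00537503e+01, -1.72397113e-04,
        1.49606791e-02, -5.88886550e-06]), 'tool_pos': array([145.81073838, 581.44061563, 230.23297644]), 'tcp_rot': array([-1.79893285e+02, -9.33922886e-03,  1.65916225e+02]), 'ft_force': array([-0.49785238, -0.0292427 , -0.29381458]), 'wrist_torque': array([-0.00070192, -0.04534001, -0.01364295]), 'grip_force': 0.0, 'finger_gap': 85.66504939844765}
scene {'fx': 466.1638546438255, 'fy': 466.1638546438255, 'cx': 325.1315085800574, 'cy': 190.55570453101276, 'dist_coeffs': array([-0.05639449,  0.        ,  0.        ,  0.        ,  0.        ]), 'pose': array([[ 3.25225811e-01,  8.35285774e-01, -4.43312359e-01,
         1.12249393e+03],
       [ 9.45616990e-01, -2.90270278e-01,  1.46804883e-01,
        -2.39758471e+02],
       [-6.05637100e-03, -4.6694843
[... 534 characters left out ...]
03, -1.27389306e-01, -9.91850877e-01,
         1.29901758e+03],
       [ 0.00000000e+00,  0.00000000e+00,  0.00000000e+00,
         1.00000000e+00]])}
{'fx': 291.47911258828407, 'fy': 291.47911258828407, 'cx': 319.7278277579537, 'cy': 195.33842874048582, 'dist_coeffs': array([0.01556687, 0.        , 0.        , 0.        , 0.        ]), 'tool_from_camera': array([[-4.45628861e-04, -9.61168434e-01, -2.75962033e-01,
         7.10501438e+01],
       [ 9.99999893e-01, -3.94567984e-04, -2.40549476e-04,
        -3.57564029e-02],
       [ 1.22322780e-04, -2.75962111e-01,  9.61168507e-01,
        -1.42076609e+02],
       [ 0.00000000e+00,  0.00000000e+00,  0.00000000e+00,
         1.00000000e+00]])}
```

View pics/scene0.png

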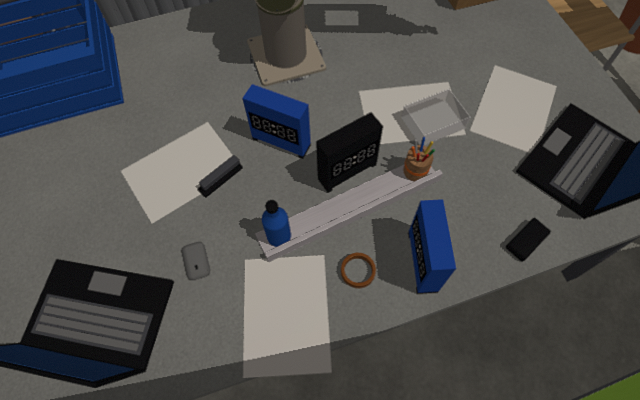

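View pics/top0.png

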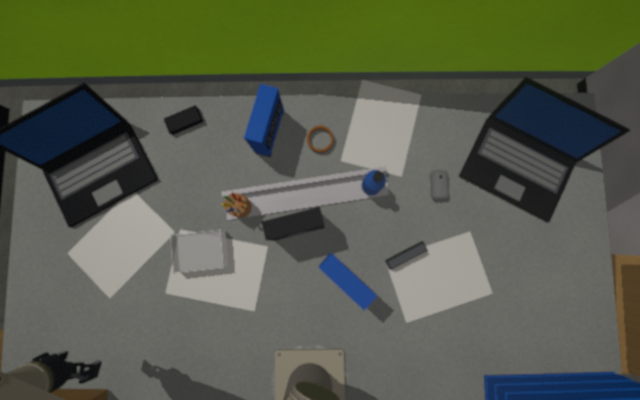

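The black clock is at scene (350,152) and top (293,222). The blue look-alikes are at scene (278,120) and (430,245), and top (348,281) and (265,120). The black one fits the description: plain black box, in front of the ledge, display facing away. Next I'll measure it and confirm it in one crop.

```bash
cat > h.py <<'E'
import cv2,numpy as np
def cloud(d,c,T=None):
    T=c["pose"] if T is None else T
    v,u=np.nonzero(d>0)
    K=np.array([[c["fx"],0,c["cx"]],[0,c["fy"],c["cy"]],[0,0,1]])
    n=cv2.undistortPoints(np.c_[u,v].astype(float)[:,None],K,c["dist_coeffs"])[:,0]
    z=d[v,u][:,None]
    P=np.c_[n*z,z]@T[:3,:3].T+T[:3,3]
    W=np.full(d.shape+(3,),np.nan);W[v,u]=P
    return W
E
python3 - <<'E'
import pickle,cv2,numpy as np
from h import *
o=pickle.load(open("o.pkl","rb"))
for n in o:
    p,d,c=o[n];W=cloud(d,c);z=W[...,2]
    hsv=cv2.cvtColor(p,cv2.COLOR_BGR2HSV)
    box=(slice(100,200),slice(300,400)) if n=="scene" else (slice(190,250),slice(250,335))
    w=W[box].reshape(-1,3);pp=p[box].reshape(-1,3)
    m=(w[:,2]>150)&(pp.max(1)<90)
    q=w[m];t=q[q[:,2]>185]
    print(n,m.sum(),"top z",np.median(t[:,2]),len(t), cv2.minAreaRect(t[:,:2].astype(np.float32)))
    print(" front/all >60", cv2.minAreaRect(w[(w[:,2]>60)&(pp.max(1)<90)][:,:2].astype(np.float32)))
    # ledge upstand
    L=np.abs(z-40)<5
    b=(slice(140,260),slice(240,450)) if n=="scene" else (slice(160,230),slice(215,400))
    lw=W[b][L[b]&(p[b].min(-1)>90)]
    print(" upstand",len(lw), cv2.minAreaRect(lw[:,:2].astype(np.float32)),cv2.fitLine(lw[:,:2].astype(np.float32),cv2.DIST_HUBER,0,.01,.01).ravel())
    tr=W[b][(np.abs(z[b]-8)<5)&(p[b].min(-1)>100)]
    print(" tread",len(tr),np.median(tr[:,2]),cv2.minAreaRect(tr[:,:2].astype(np.float32)))
p,d,c=o["scene"]
cv2.imwrite("pics/crop.png",cv2.resize(p[80:280,220:480],None,fx=3,fy=3,interpolation=cv2.INTER_CUBIC)[:600])
E
```

```text
scene 1804 top z 194.5273687667285 1297 ((448.6672058105469, 23.192062377929688), (159.89903259277344, 170.67344665527344), 12.546690940856934)
 front/all >60 ((445.7916564941406, 20.879501342773438), (170.9574737548828, 172.2291259765625), 14.879951477050781)
 upstand 1057 ((642.3553466796875, 10.549774169921875), (18.494638442993164, 538.9945068359375), 8.258153915405273) [ 1.4458473e-01 -9.8949242e-01  6.4500616e+02 -4.3753943e+00]
 tread 2629 7.794005559946527 ((582.2085571289062, 9.7069091796875), (226.93670654296875, 653.35546875), 12.827613830566406)
top 1221 top z 194.53523977262034 1185 ((496.14898681640625, 35.12358093261719), (54.289024353027344, 170.14981079101562), 13.79344654083252)
 front/all >60 ((495.7308044433594, 35.029808044433594), (55.064842224121094, 170.07701110839844), 13.613313674926758)
 upstand 706 ((640.2634887695312, 10.0513916015625), (16.305330276489258, 538.3373413085938), 8.220731735229492) [ 1.4374200e-01 -9.8961520e-01  6.3933081e+02  1.7515654e+01]
 tread 2649 6.972706985477771 ((602.7203979492188, 2.39605712890625), (613.9415893554688, 231.05892944335938), 89.29120635986328)
```

View pics/crop.png

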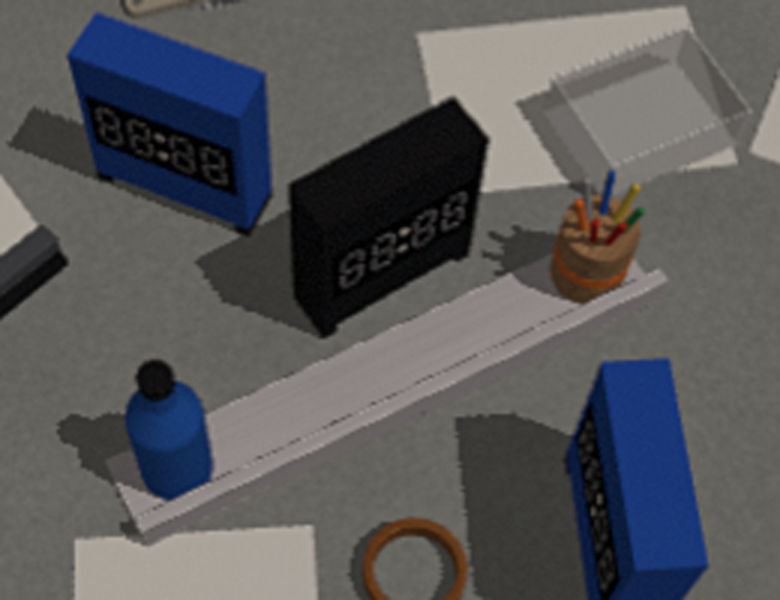

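The crop shows the black clock at scene (350,152), display towards the ledge, between the bottle (274,225) and the pot (420,160). It is the right one, and both others are blue. Measured: centre (496,35), yaw 13.7°, top at z 194.5 mm. The ledge normal is at 8.25° and the inner face passes near (632.6,9).

```bash
cat >> h.py <<'E'
import json
from scipy.spatial.transform import Rotation as Ro
def T(p,R): 
    M=np.eye(4);M[:3,:3]=R.as_matrix();M[:3,3]=p;return M
def load(): return np.array(json.load(open("cmd.json")))
def save(M): json.dump(M.tolist(),open("cmd.json","w"))
def apply(s,w): # last row of the call sent
    M=load()@T(np.array(s,float),Ro.from_rotvec(w));save(M);return M
def row(M,C=None):
    D=np.linalg.inv(load() if C is None else C)@M
    return [np.round(D[:3,3],1).tolist(),np.round(Ro.from_matrix(D[:3,:3]).as_rotvec(),3).tolist()]
def down(p,yaw): return T(p,Ro.from_euler("xyz",[180,0,yaw],degrees=True))
def pivot(P,ax,deg,ax2=None,deg2=0): # world turn about point P: first ax, then ax2
    R=Ro.from_rotvec(np.radians(deg)*np.array(ax,float))
    if ax2 is not None: R=Ro.from_rotvec(np.radians(deg2)*np.array(ax2,float))*R
    M=R.as_matrix();X=np.eye(4);X[:3,:3]=M;X[:3,3]=P-M@P;return X
# ledge frame
A=np.radians(8.25);O=np.array([632.6,9.0,0]);UX=np.array([np.cos(A),np.sin(A),0]);UY=np.array([-np.sin(A),np.cos(A),0])
def L(p): return np.array([(p-O)@UX,(p-O)@UY,p[2]])
E
python3 - <<'E'
from h import *
save(down([145.977,581.976,231.292],165.917))
y=103.7;c=np.array([496,35.1]);a=np.radians(13.7);g=c-70*np.array([-np.sin(a),np.cos(a)])
print(g,row(down([*g,262],y)),row(down([*g,154],y)))
E
```

```text
[512.57867022 -32.9084384 ] [[-505.2, -507.2, -30.7], [0.0, -0.0, 1.086]] [[-505.2, -507.2, 77.3], [0.0, -0.0, 1.086]]
```

Emit:
jog_arm --rows '[[[-100,-100,-31],[0,0,0.2]],[[-505,-507,-31],[0,0,1.086]],[[-505,-507,-31],[0,0,1.086]],[[-505,-507,-31],[0,0,1.086]],[[-505,-507,-31],[0,0,1.086]],[[-505,-507,-31],[0,0,1.086]],[[-505,-507,-31],[0,0,1.086]],[[-505,-507,-31],[0,0,1.086]],[[-505,-507,-31],[0,0,1.086]],[[-505,-507,-31],[0,0,1.086]]]' --grip 85 --force 60

```text
time: 1.1
tool_pos: [401.8, 151.8, 255.6]
tcp_rot: [180.0, -0.0, 103.7]
ft_force: [1.8, 0.9, 0.3]
finger_gap: 84.7
grip_force: 0.0
```

Emit:
jog_arm --rows '[[[0,0,0],[0,0,0]],[[0,0,0],[0,0,0]]]'

```text
time: 1.3
tool_pos: [401.6, 152.6, 255.3]
tcp_rot: [-180.0, -0.0, 103.5]
ft_force: [0.3, 0.9, -0.2]
finger_gap: 85.0
grip_force: 0.0
```

```bash
python3 - <<'E'
from bench import r
from h import *
s=r.sense();p=s["tool_pos"];print(p,s["tcp_rot"])
# cmd: target line at z 262.3
save(down(p+[0,0,1.0],103.694))
y=103.7;c=np.array([496,35.1]);a=np.radians(13.7);g=c-70*np.array([-np.sin(a),np.cos(a)])
print(row(down([*g,262],y)),row(down([*g,154],y)))
E
```

```text
[401.58432926 152.58282421 255.34835819] [-1.79954603e+02 -1.81483102e-02  1.03471069e+02]
[[-206.5, 63.9, -5.7], [0.0, 0.0, -0.0]] [[-206.5, 63.9, 102.3], [0.0, 0.0, -0.0]]
```

Emit:
jog_arm --rows '[[[-41,13,-1],[0,0,0]],[[-83,26,-2],[0,0,0]],[[-124,38,-3],[0,0,0]],[[-165,51,-4],[0,0,0]],[[-206.5,64,-5],[0,0,0]],[[-206.5,64,-5],[0,0,0]],[[-206.5,64,-5],[0,0,0]]]'

```text
time: 2.0
tool_pos: [512.3, -30.6, 260.0]
tcp_rot: [-179.9, -0.1, 103.7]
ft_force: [-1.0, 0.9, 0.2]
finger_gap: 85.2
grip_force: 0.0
```

```bash
python3 - <<'E'
from bench import r
from h import *
M=apply([-206.5,64,-5],[0,0,0])
s=r.sense();print(s["tool_pos"],s["tcp_rot"],M[:3,3])
p,d=r.snapshot("wrist");c=r.camera_params("wrist")
W=cloud(d,c,T(s["tool_pos"],Ro.from_euler("xyz",s["tcp_rot"],degrees=True))@c["tool_from_camera"])
m=(np.abs(W[...,2]-195)<8)&(p.max(-1)<90);t=W[m]
n,l,st,ce=cv2.connectedComponentsWithStats(m.astype(np.uint8))
for i in range(1,n):
    if st[i,4]>500:
        t=W[l==i];print(st[i],np.median(t[:,2]),cv2.minAreaRect(t[:,:2].astype(np.float32)))
cv2.imwrite("pics/w1.png",p)
E
```

```text
[512.28790736 -30.59796724 259.98230385] [-1.79921186e+02 -7.23373415e-02  1.03719850e+02] [512.65112741 -32.89605962 261.34835819]
[  280     0    87   229 17863] 194.49153053643727 ((498.0464172363281, 28.362701416015625), (54.20069885253906, 152.7668914794922), 13.38430118560791)
```

View pics/w1.png

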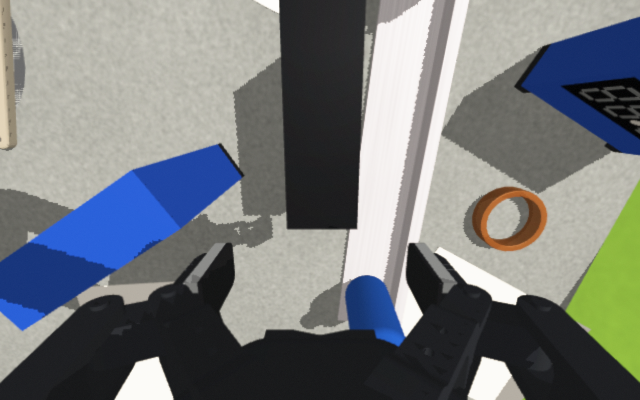

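The wrist view shows the clock's black top at (322,115), between the open fingers at (215,270) and (425,270), with both sides clear. The blue look-alike at lower left stays clear. I'll descend and grip.

Emit:
jog_arm --rows '[[[0,0,30],[0,0,0]],[[0,0,60],[0,0,0]],[[0,0,90],[0,0,0]],[[0,0,106],[0,0,0]],[[0,0,106],[0,0,0]]]'

```text
time: 2.55
tool_pos: [509.8, -29.3, 151.7]
tcp_rot: [-179.7, -0.1, 103.9]
ft_force: [-0.6, -0.2, 0.2]
finger_gap: 85.0
grip_force: 0.0
```

Emit:
jog_arm --rows '[[[0,0,0],[0,0,0]],[[0,0,0],[0,0,0]],[[0,0,0],[0,0,0]],[[0,0,0],[0,0,0]],[[0,0,0],[0,0,0]]]' --grip 40 --force 50

```text
time: 3.05
tool_pos: [513.6, -31.4, 156.8]
tcp_rot: [179.8, 0.0, 103.7]
ft_force: [-1.3, 2.7, 6.0]
finger_gap: 53.3
grip_force: 54.6
```

```bash
cat > s1.py <<'E'
from h import *
import sys
PB=np.array([476.0,118.6,0]);x=[np.cos(np.radians(13.6)),np.sin(np.radians(13.6)),0];z=[0,0,1]
def M(phi,psi): return pivot(PB,x,phi,z,psi)
E
python3 - <<'E'
from bench import r
from s1 import *
M0=apply([0,0,106],[0,0,0]);
import json;json.dump(M0.tolist(),open("g1.json","w"))
s=r.sense();print(s["tool_pos"],s["tcp_rot"],s["ft_force"],s["wrist_torque"],M0[:3,3])
for f in (-1,-2,-3,-4,-5,-6,-7): print(row(M(f,0)@M0))
C=M(-7,0)@M0
E
```

```text
[513.60976044 -31.36529343 156.75359421] [1.79819684e+02 2.12237174e-02 1.03714418e+02] [-1.30255119  2.73904688  6.03800167] [0.38130135 0.28403762 0.16273648] [512.65112741 -32.89605962 155.34835819]
[[2.7, 0.0, -2.7], [0.0, -0.017, 0.0]]
[[5.5, 0.0, -5.3], [0.0, -0.035, 0.0]]
[[8.3, 0.0, -7.9], [0.0, -0.052, 0.0]]
[[11.2, 0.0, -10.5], [0.0, -0.07, 0.0]]
[[14.1, 0.0, -13.0], [0.0, -0.087, -0.0]]
[[17.1, 0.0, -15.4], [0.0, -0.105, 0.0]]
[[20.1, 0.0, -17.8], [0.0, -0.122, -0.0]]
```

Emit:
jog_arm --rows '[[[2.7,0,-2.7],[0,-0.017,0]],[[5.5,0,-5.3],[0,-0.035,0]],[[8.3,0,-7.9],[0,-0.052,0]],[[11.2,0,-10.5],[0,-0.07,0]],[[14.1,0,-13],[0,-0.087,0]],[[17.1,0,-15.4],[0,-0.105,0]],[[20.1,0,-17.8],[0,-0.122,0]],[[20.1,0,-17.8],[0,-0.122,0]],[[20.1,0,-17.8],[0,-0.122,0]]]'

```text
time: 3.95
tool_pos: [508.7, -12.2, 173.9]
tcp_rot: [179.8, 7.1, 103.7]
ft_force: [4.4, -3.9, 3.9]
finger_gap: 53.5
grip_force: 54.8
```

```bash
python3 - <<'E'
from bench import r
from s1 import *
G=np.array(json.load(open("g1.json")))
C=apply([20.1,0,-17.8],[0,-.122,0])
s=r.sense();print(s["tool_pos"],s["tcp_rot"],s["ft_force"],s["wrist_torque"],C[:3,3])
for k in range(1,11): print(row(M(-7,3.46*k)@G))
p,d=r.snapshot("scene");cv2.imwrite("pics/s2.png",cv2.resize(p[80:280,240:480],None,fx=3,fy=3))
E
```

```text
[508.69732982 -12.22036204 173.90579745] [179.838156     7.13734126 103.70658099] [ 4.44633531 -3.92280726  3.93751095] [-0.15799625 -0.91926255 -0.29470175] [507.89272568 -13.36742391 173.14835819]
[[0.2, 8.2, -0.1], [-0.007, -0.0, -0.06]]
[[0.9, 16.4, -0.2], [-0.015, -0.0, -0.12]]
[[2.2, 24.5, -0.3], [-0.022, -0.0, -0.18]]
[[3.8, 32.5, -0.5], [-0.029, -0.0, -0.24]]
[[6.0, 40.4, -0.8], [-0.037, -0.0, -0.3]]
[[8.7, 48.2, -1.1], [-0.044, -0.0, -0.36]]
[[11.8, 55.8, -1.5], [-0.051, -0.0, -0.42]]
[[15.3, 63.1, -1.9], [-0.059, -0.0, -0.48]]
[[19.3, 70.3, -2.4], [-0.066, -0.0, -0.539]]
[[23.7, 77.2, -2.9], [-0.073, -0.0, -0.599]]
```

View pics/s2.png

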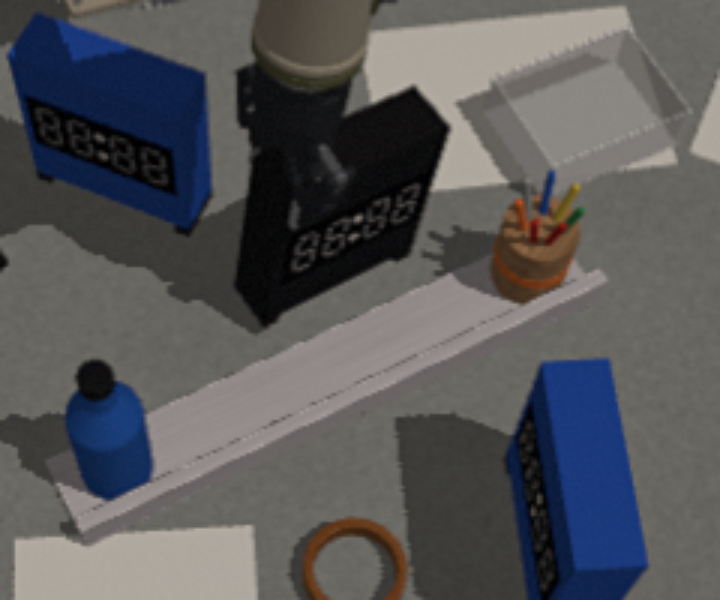

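The clock is gripped and tipped on its left foot: its right end at (270,320) in the crop is off the table and its left foot at (410,250) is down. I'll swing the right end over the tread.

Emit:
jog_arm --rows '[[[0.2,8.2,-0.1],[-0.007,0,-0.06]],[[0.9,16.4,-0.2],[-0.015,0,-0.12]],[[2.2,24.5,-0.3],[-0.022,0,-0.18]],[[3.8,32.5,-0.5],[-0.029,0,-0.24]],[[6,40.4,-0.8],[-0.037,0,-0.3]],[[8.7,48.2,-1.1],[-0.044,0,-0.36]],[[11.8,55.8,-1.5],[-0.051,0,-0.42]],[[15.3,63.1,-1.9],[-0.059,0,-0.48]],[[19.3,70.3,-2.4],[-0.066,0,-0.539]],[[23.7,77.2,-2.9],[-0.073,0,-0.599]]]'

```text
time: 5.0
tool_pos: [576.5, 30.0, 172.3]
tcp_rot: [-179.9, 6.9, 138.4]
ft_force: [1.1, -1.6, 2.9]
finger_gap: 53.5
grip_force: 54.5
```

Emit:
jog_arm --rows '[[[0,0,0],[0,0,0]],[[0,0,0],[0,0,0]]]'

```text
time: 5.2
tool_pos: [576.4, 29.6, 172.2]
tcp_rot: [-179.9, 6.9, 138.2]
ft_force: [1.1, -0.1, 1.4]
finger_gap: 53.5
grip_force: 54.4
```

```bash
python3 - <<'E'
from bench import r
from s1 import *
G=np.array(json.load(open("g1.json")))
C=apply([23.7,77.2,-2.9],[-.073,0,-.599])
s=r.sense();print(s["tool_pos"],s["tcp_rot"],s["ft_force"],s["wrist_torque"],C[:3,3],Ro.from_matrix(C[:3,:3]).as_euler("xyz",degrees=True))
for f in (-6,-5,-4,-3,-2.6): print(row(M(f,34.6)@G))
p,d=r.snapshot("top");c=r.camera_params("top");W=cloud(d,c)
b=(slice(190,260),slice(240,345));q=W[b];m=(q[...,2]>175)&(q[...,2]<225)&(p[b].max(-1)<70)
t=q[m];print(cv2.minAreaRect(t[:,:2].astype(np.float32)))
cv2.imwrite("pics/t2.png",cv2.resize(p[160:290,220:400],None,fx=4,fy=4))
E
```

```text
[576.35392309  29.56472801 172.18965878] [-179.91888611    6.94537922  138.22306073] [ 1.06745702 -0.0846851   1.40198992] [0.48594916 0.27556749 0.04093917] [577.24573223  28.10666981 173.14257041] [-179.97614516    6.98271553  138.27099127]
[[-2.7, -0.0, 2.7], [-0.0, 0.017, -0.0]]
[[-5.3, -0.0, 5.5], [-0.0, 0.035, -0.0]]
[[-7.9, -0.0, 8.3], [-0.0, 0.052, -0.0]]
[[-10.4, -0.0, 11.2], [-0.0, 0.07, -0.0]]
[[-11.4, -0.0, 12.4], [-0.0, 0.076, -0.0]]
((517.9609985351562, 73.29949951171875), (56.85028839111328, 172.36585998535156), 43.48845672607422)
```

View pics/t2.png

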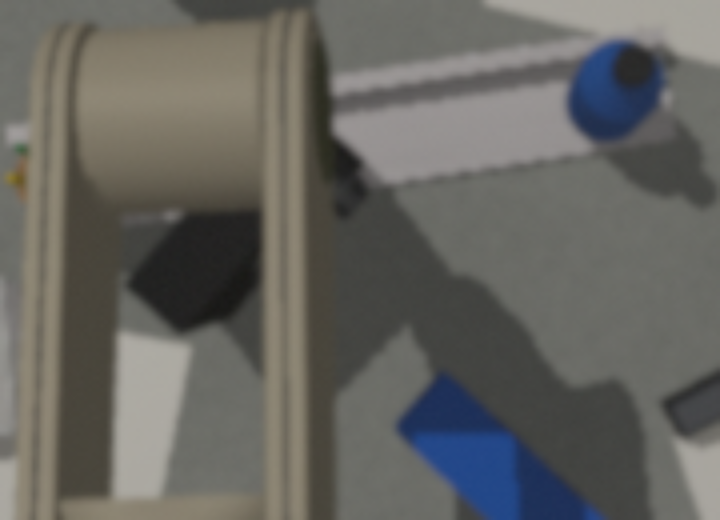

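The swing worked: the clock's free left end is at (190,280) on the table side, and its right end is under the arm over the tread. The wrist force is small. I'll lower it and release.

Emit:
jog_arm --rows '[[[-2.7,0,2.7],[0,0.017,0]],[[-5.3,0,5.5],[0,0.035,0]],[[-7.9,0,8.3],[0,0.052,0]],[[-10.4,0,11.2],[0,0.07,0]],[[-10.4,0,11.2],[0,0.07,0]],[[-10.4,0,11.2],[0,0.07,0]]]'

```text
time: 5.85
tool_pos: [586.2, 21.0, 164.5]
tcp_rot: [180.0, 2.9, 138.2]
ft_force: [-6.3, 1.5, 15.7]
finger_gap: 53.9
grip_force: 56.2
```

```bash
python3 - <<'E'
from bench import r
from s1 import *
C=apply([-10.4,0,11.2],[0,.07,0])
s=r.sense();print(s["tool_pos"],s["tcp_rot"],s["ft_force"],s["wrist_torque"],C[:3,3])
E
```

```text
[586.23512572  20.9897995  164.52589285] [179.99443126   2.9473402  138.21403697] [-6.32335857  1.47586464 15.72226649] [ 0.1720785   1.63502786 -0.06319501] [585.96274458  20.32592643 163.28997034]
```

Set down on the tread (15.7 N up). I'll open and retract.

Emit:
jog_arm --rows '[[[0,0,0],[0,0,0]],[[0,0,0],[0,0,0]],[[0,0,0],[0,0,0]],[[0,0,0],[0,0,0]]]' --grip 85

```text
time: 6.25
tool_pos: [585.6, 21.3, 162.2]
tcp_rot: [-180.0, 2.9, 138.3]
ft_force: [-0.0, 0.5, -0.4]
finger_gap: 85.4
grip_force: 0.0
```

Emit:
jog_arm --rows '[[[0,0,-20],[0,0,0]],[[0,0,-50],[0,0,0]],[[0,0,-80],[0,0,0]],[[0,0,-100],[0,0,0]],[[0,0,-100],[0,0,0]],[[0,0,-100],[0,0,0]]]'

```text
time: 6.85
tool_pos: [582.1, 24.9, 262.4]
tcp_rot: [-180.0, 3.0, 138.3]
ft_force: [0.3, -1.0, -0.6]
finger_gap: 84.6
grip_force: 0.0
```

```bash
cat > look.py <<'E'
from bench import r
from h import *
def look():
    s=r.sense();print(s["time"],s["tool_pos"],s["tcp_rot"],s["ft_force"],s["finger_gap"])
    p,d=r.snapshot("wrist");c=r.camera_params("wrist")
    W=cloud(d,c,T(s["tool_pos"],Ro.from_euler("xyz",s["tcp_rot"],degrees=True))@c["tool_from_camera"])
    m=(np.abs(W[...,2]-200)<12)&(p.max(-1)<90)
    n,l,st,ce=cv2.connectedComponentsWithStats(m.astype(np.uint8))
    for i in range(1,n):
        if st[i,4]>500:
            t=W[l==i];cen=t.mean(0);nn=np.linalg.svd(t-cen,full_matrices=False)[2][2]
            R=cv2.minAreaRect(t[:,:2].astype(np.float32))
            print(st[i],t[:,2].min(),t[:,2].max(),R,"n",nn);print(" corners L",[L(np.array([*q,0]))[:2].round(1).tolist() for q in cv2.boxPoints(R)])
    u=W[(np.abs(W[...,2]-40)<3)&(p.min(-1)>120)]
    if len(u)>200:
        R=cv2.minAreaRect(u[:,:2].astype(np.float32));q=np.array([L(a) for a in u])
        print("upstand n",len(u),R,"Lx 2/98%",np.percentile(q[:,0],[2,50,98]))
    return p,d,W
E
python3 - <<'E'
from look import *
apply([0,0,-100],[0,0,0])
p,d,W=look();cv2.imwrite("pics/w3.png",p)
E
```

```text
6.85 [582.05633473  24.93748053 262.41057048] [-179.99826712    2.9958914   138.26937225] [ 0.29049337 -1.04338254 -0.57052956] 84.64198911410344
[  275     0    90   227 18210] 193.4118174497372 204.77635063200728 ((537.5335083007812, 63.35057067871094), (54.3421745300293, 146.93264770507812), 48.048667907714844) n [-0.03948363  0.03501679  0.99860646]
 corners L [[-154.2, 106.5], [-60.1, -6.4], [-18.4, 28.4], [-112.4, 141.3]]
upstand n 3521 ((600.2498779296875, -79.79641723632812), (664.335693359375, 294.2010803222656), 65.99396514892578) Lx 2/98% [ 0.84682318  8.51969388 15.5766569 ]
```

View pics/w3.png

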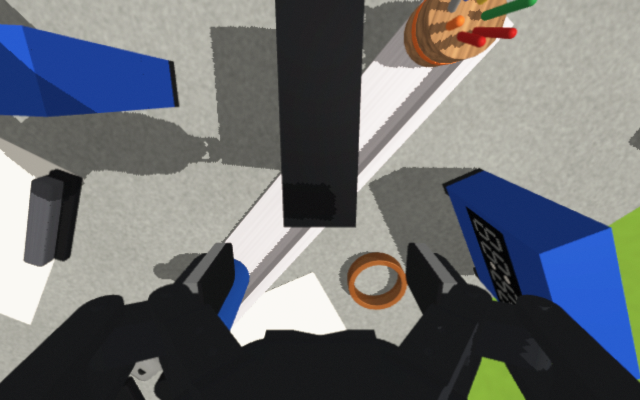

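The wrist view shows the clock leaning 3°, with its right end (320,205) on the tread in front of the upstand and the free end on the table. The nearest bystander to the second swing is the pot at (440,25). I'll check that clearance and plan the second grasp.

```bash
python3 - <<'E'
from h import *
import pickle
o=pickle.load(open("o.pkl","rb"))
for nm,b in(("top",(slice(185,225),slice(215,255))),("scene",(slice(135,190),slice(395,440)))):
    p,d,c=o[nm];W=cloud(d,c)[b].reshape(-1,3)
    q=np.array([L(a) for a in W]);q=q[np.isfinite(q).all(1)]
    k=q[(q[:,2]>50)&(q[:,2]<88)];print(nm,"pot body",k.min(0),k.max(0),np.percentile(k[:,1],[2,98]))
    k=q[(q[:,2]>88)];print(" pens",k.min(0),k.max(0))
C=load()
RE=np.array([np.nan]*3)
l=np.array([-39.25,11.0]);w=O+UX*l[0]+UY*l[1];w[2]=203.9
print("right end top in tool",np.linalg.inv(C)@[*w,1], "euler",Ro.from_matrix(C[:3,:3]).as_euler("xyz",degrees=True))
E
```

```text
top pot body [-76.0294354  183.041328    50.51946678] [-12.29023969 253.11752169  87.97221117] [183.33921588 238.00992523]
 pens [-73.93433409 184.55690266  88.18482084] [ -3.35068029 254.64106575 141.95187309]
scene pot body [-110.29698636  180.02642911   50.29321728] [ -1.28973941 297.5456724   87.94583187] [180.736749   287.61775472]
 pens [-70.18826493 181.3277978   88.02448814] [ -1.27170921 251.89500618 143.75243382]
right end top in tool [-10.7736395   -0.41100132  59.89478751   1.        ] euler [-179.97629021    2.97201131  138.26932055]
```

Emit:
jog_arm --rows '[[[45,0,0],[0,0,0]],[[90,0,0],[0,0,0]],[[130,0,0],[0,0,0]],[[141,0,0],[0,0,0]],[[141,0,25],[0,0,0]],[[141,0,55],[0,0,0]],[[141,0,85],[0,0,0]],[[141,0,98],[0,0,0]],[[141,0,98],[0,0,0]],[[141,0,98],[0,0,0]]]'

```text
time: 7.9
tool_pos: [480.9, 115.1, 157.9]
tcp_rot: [-180.0, 3.0, 138.2]
ft_force: [-0.0, -0.7, 0.1]
finger_gap: 85.2
grip_force: 0.0
```

Emit:
jog_arm --rows '[[[0,0,0],[0,0,0]],[[0,0,0],[0,0,0]],[[0,0,0],[0,0,0]],[[0,0,0],[0,0,0]],[[0,0,0],[0,0,0]]]' --grip 40 --force 70

```text
time: 8.4
tool_pos: [481.7, 115.5, 159.1]
tcp_rot: [179.9, 3.1, 138.3]
ft_force: [-1.8, 0.7, 5.4]
finger_gap: 52.9
grip_force: 74.6
```

```bash
cat > s2.py <<'E'
from h import *
PA=O+UX*-32.6+UY*3.1+np.array([0,0,8.0]) # outer bottom edge of right foot
a=np.radians(48.1);X=np.array([np.cos(a),np.sin(a),0]);Y=np.array([-np.sin(a),np.cos(a),0]);Z=[0,0,1]
PI=PA+16*Y
def M(phi,psi=0,dx=0,dy=0): # phi from the -3 deg lean
    if phi<=0: B=pivot(PI,X,phi+3)
    else: B=pivot(PA,X,phi)@pivot(PI,X,3)
    S=pivot(PA,Z,psi); S[:3,3]+=UX*dx+UY*dy
    return S@B
E
python3 - <<'E'
from bench import r
from s2 import *
M0=apply([141,0,98],[0,0,0]);json.dump(M0.tolist(),open("g2.json","w"))
s=r.sense();print(s["tool_pos"],s["tcp_rot"],s["ft_force"],s["wrist_torque"],M0[:3,3])
for f in(-2,-1,0,1,2,3,4,4.5):print(row(M(f)@M0))
E
```

```text
[481.69192579 115.47484502 159.1229588 ] [179.88491866   3.08094393 138.25705337] [-1.76740146  0.69579472  5.35100779] [ 0.09136612  0.13067238 -0.13674091] [480.80169537 114.12316961 157.97669456]
[[-2.8, -0.0, -2.3], [-0.0, 0.017, -0.0]]
[[-5.6, -0.0, -4.6], [-0.0, 0.035, -0.0]]
[[-8.4, -0.0, -6.9], [-0.0, 0.052, -0.0]]
[[-11.3, -0.0, -9.4], [-0.0, 0.07, -0.0]]
[[-14.3, -0.0, -11.8], [-0.0, 0.087, -0.0]]
[[-17.2, -0.1, -14.2], [-0.0, 0.105, -0.0]]
[[-20.3, -0.1, -16.5], [-0.0, 0.122, -0.0]]
[[-21.8, -0.1, -17.7], [-0.0, 0.131, -0.0]]
```

Emit:
jog_arm --rows '[[[-2.8,0,-2.3],[0,0.017,0]],[[-5.6,0,-4.6],[0,0.035,0]],[[-8.4,0,-6.9],[0,0.052,0]],[[-11.3,0,-9.4],[0,0.07,0]],[[-14.3,0,-11.8],[0,0.087,0]],[[-17.2,0,-14.2],[0,0.105,0]],[[-20.3,0,-16.5],[0,0.122,0]],[[-21.8,0,-17.7],[0,0.131,0]],[[-21.8,0,-17.7],[0,0.131,0]],[[-21.8,0,-17.7],[0,0.131,0]]]'

```text
time: 9.4
tool_pos: [496.8, 101.9, 177.5]
tcp_rot: [179.9, -4.6, 138.3]
ft_force: [-3.1, 4.4, 6.6]
finger_gap: 53.1
grip_force: 74.8
```

```bash
python3 - <<'E'
from bench import r
from s2 import *
G=np.array(json.load(open("g2.json")))
C=apply([-21.8,0,-17.7],[0,.131,0])
s=r.sense();print(s["tool_pos"],s["tcp_rot"],s["ft_force"],s["wrist_torque"],C[:3,3])
N=14
for k in range(1,N+1):
    t=k/N
    print(row(M(4.5,-39.8*t,3.5*t,-7*t)@G))
E
```

```text
[496.81626045 101.85714446 177.48979671] [179.90543688  -4.57544373 138.29160984] [-3.09499633  4.3771452   6.6451663 ] [ 0.5067622  -0.00489665  0.10872413] [496.36876195 100.24827433 176.78317533]
[[-0.7, 6.7, -0.0], [-0.004, -0.0, 0.049]]
[[-1.8, 13.4, -0.1], [-0.008, -0.0, 0.099]]
[[-3.2, 20.2, -0.2], [-0.012, -0.0, 0.148]]
[[-5.0, 26.8, -0.4], [-0.016, -0.0, 0.198]]
[[-7.0, 33.4, -0.5], [-0.02, -0.0, 0.247]]
[[-9.4, 39.9, -0.7], [-0.024, -0.0, 0.297]]
[[-12.2, 46.3, -0.9], [-0.028, -0.0, 0.346]]
[[-15.2, 52.6, -1.2], [-0.032, -0.0, 0.396]]
[[-18.6, 58.8, -1.5], [-0.036, -0.0, 0.445]]
[[-22.3, 64.8, -1.7], [-0.04, 0.0, 0.495]]
[[-26.3, 70.6, -2.1], [-0.043, 0.0, 0.544]]
[[-30.5, 76.3, -2.4], [-0.047, 0.0, 0.593]]
[[-35.1, 81.8, -2.8], [-0.051, 0.0, 0.643]]
[[-39.9, 87.1, -3.2], [-0.055, 0.0, 0.692]]
```

Emit:
jog_arm --rows '[[[-0.7,6.7,0],[-0.004,0,0.049]],[[-1.8,13.4,-0.1],[-0.008,0,0.099]],[[-3.2,20.2,-0.2],[-0.012,0,0.148]],[[-5,26.8,-0.4],[-0.016,0,0.198]],[[-7,33.4,-0.5],[-0.02,0,0.247]],[[-9.4,39.9,-0.7],[-0.024,0,0.297]],[[-12.2,46.3,-0.9],[-0.028,0,0.346]],[[-15.2,52.6,-1.2],[-0.032,0,0.396]],[[-18.6,58.8,-1.5],[-0.036,0,0.445]],[[-22.3,64.8,-1.7],[-0.04,0,0.495]]]'

```text
time: 10.4
tool_pos: [556.8, 135.9, 177.7]
tcp_rot: [179.9, -4.6, 109.8]
ft_force: [-3.8, 5.6, 8.7]
finger_gap: 53.0
grip_force: 75.0
```

```bash
python3 - <<'E'
from bench import r
from s2 import *
G=np.array(json.load(open("g2.json")))
C=apply([-22.3,64.8,-1.7],[-.04,0,.495])
s=r.sense();print(s["tool_pos"],s["tcp_rot"],s["ft_force"],s["wrist_torque"],C[:3,3])
N=14
for k in range(11,N+1):
    t=k/N
    print(row(M(4.5,-39.8*t,3.5*t,-7*t)@G))
p,d=r.snapshot("scene");cv2.imwrite("pics/s4.png",cv2.resize(p[80:280,240:480],None,fx=3,fy=3))
E
```

```text
[556.76109354 135.87490416 177.67787447] [179.88610474  -4.63563454 109.75724176] [-3.79714202  5.57880354  8.66494488] [0.34272256 0.42189532 0.0333426 ] [556.19258127 133.71948062 176.68834969]
[[-0.7, 7.0, -0.1], [-0.004, -0.0, 0.049]]
[[-1.8, 14.1, -0.2], [-0.007, -0.0, 0.098]]
[[-3.2, 21.0, -0.3], [-0.011, -0.0, 0.148]]
[[-4.9, 28.0, -0.4], [-0.015, -0.0, 0.197]]
```

View pics/s4.png

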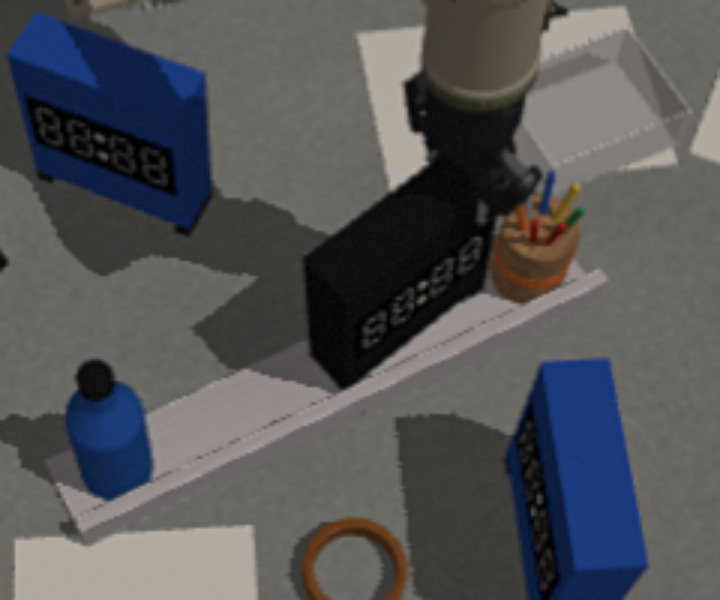

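The right front corner (345,385) sits just short of the upstand, and the left end is clear of the pot (540,250). I'll finish the swing.

Emit:
jog_arm --rows '[[[-0.7,7,-0.1],[-0.004,0,0.049]],[[-1.8,14.1,-0.2],[-0.007,0,0.098]],[[-3.2,21,-0.3],[-0.011,0,0.148]],[[-4.9,28,-0.4],[-0.015,0,0.197]],[[-4.9,28,-0.4],[-0.015,0,0.197]],[[-4.9,28,-0.4],[-0.015,0,0.197]]]'

```text
time: 11.05
tool_pos: [584.7, 140.8, 177.7]
tcp_rot: [179.9, -4.7, 98.5]
ft_force: [-3.0, 6.7, 9.3]
finger_gap: 53.3
grip_force: 75.1
```

```bash
python3 - <<'E'
from bench import r
from s2 import *
G=np.array(json.load(open("g2.json")))
C=apply([-4.9,28,-.4],[-.015,0,.197])
s=r.sense();print(s["tool_pos"],s["tcp_rot"],s["ft_force"],s["wrist_torque"],C[:3,3],Ro.from_matrix(C[:3,:3]).as_euler("xyz",degrees=True))
for f in (3.5,2.5,1.5,.7,0): print(row(M(f,-39.8,3.5,-7)@G))
E
```

```text
[584.72049089 140.75050021 177.73863321] [179.93527924  -4.66283487  98.52259691] [-2.96996444  6.72630303  9.3468052 ] [ 0.4734813   0.47100056 -0.23514327] [584.20135919 138.58547503 176.70974139] [-179.98473943   -4.53336433   98.49317322]
[[2.7, 0.0, 2.6], [-0.0, -0.018, 0.0]]
[[5.4, 0.0, 5.4], [-0.0, -0.035, 0.0]]
[[8.0, 0.0, 8.1], [-0.0, -0.052, 0.0]]
[[10.1, 0.0, 10.4], [-0.0, -0.066, 0.0]]
[[11.8, 0.0, 12.4], [-0.0, -0.079, 0.0]]
```

Emit:
jog_arm --rows '[[[2.7,0,2.6],[0,-0.018,0]],[[5.4,0,5.4],[0,-0.035,0]],[[8,0,8.1],[0,-0.052,0]],[[10.1,0,10.4],[0,-0.066,0]],[[11.8,0,12.4],[0,-0.079,0]],[[11.8,0,12.4],[0,-0.079,0]],[[11.8,0,12.4],[0,-0.079,0]]]'

```text
time: 11.75
tool_pos: [582.8, 153.1, 166.6]
tcp_rot: [179.9, -0.1, 98.5]
ft_force: [-3.0, 4.4, 9.5]
finger_gap: 53.2
grip_force: 75.4
```

```bash
python3 - <<'E'
from bench import r
from s2 import *
C=apply([11.8,0,12.4],[0,-.079,0])
s=r.sense();print(s["tool_pos"],s["tcp_rot"],s["ft_force"],s["wrist_torque"],C[:3,3],Ro.from_matrix(C[:3,:3]).as_euler("xyz",degrees=True),L(C[:3,3]),L(s["tool_pos"]))
E
```

```text
[582.81071851 153.10431072 166.61652637] [ 1.79925452e+02 -9.56372511e-02  9.85326360e+01] [-3.03231175  4.39003056  9.48115997] [ 0.31500348  0.71304956 -0.04294099] [582.31603327 151.1884133  165.28120285] [-1.79984787e+02 -6.99790787e-03  9.84943776e+01] [-29.36060917 147.93233864 165.28120285] [-28.59612609 149.7574255  166.61652637]
```

Down on the tread, with about 2–3 mm left to the upstand. I'll release, back up and look before the final nudge from the middle.

Emit:
jog_arm --rows '[[[0,0,0],[0,0,0]],[[0,0,0],[0,0,0]],[[0,0,0],[0,0,0]],[[0,0,0],[0,0,0]]]' --grip 85

```text
time: 12.15
tool_pos: [582.0, 152.0, 164.2]
tcp_rot: [-179.9, -0.0, 98.5]
ft_force: [0.0, -0.3, -0.1]
finger_gap: 85.2
grip_force: 0.0
```

Emit:
jog_arm --rows '[[[0,0,-30],[0,0,0]],[[0,0,-60],[0,0,0]],[[-35,0,-90],[0,0,0]],[[-67,0,-120],[0,0,0]],[[-67,0,-120],[0,0,0]],[[-67,0,-120],[0,0,0]]]'

```text
time: 12.75
tool_pos: [592.6, 85.4, 285.4]
tcp_rot: [179.9, -0.0, 98.4]
ft_force: [0.1, 0.3, -0.1]
finger_gap: 84.9
grip_force: 0.0
```

```bash
python3 - <<'E'
from look import *
apply([-67,0,-120],[0,0,0])
p,d,W=look();cv2.imwrite("pics/w5.png",p)
E
```

```text
12.75 [592.57576563  85.37676142 285.3616194 ] [ 1.79918455e+02 -1.23043445e-02  9.83953979e+01] [ 0.10998785  0.33430099 -0.09717003] 84.89122949636611
[  282    90    74   203 13646] 199.65105386461522 204.85138896895236 ((590.915283203125, 85.77047729492188), (54.2178955078125, 169.65614318847656), 8.33174991607666) n [3.22554888e-04 2.05805304e-04 9.99999927e-01]
 corners L [[-57.5, 166.7], [-57.2, -2.9], [-3.0, -2.8], [-3.2, 166.8]]
upstand n 1398 ((634.300537109375, 53.576385498046875), (15.111888885498047, 453.5259094238281), 8.15680980682373) Lx 2/98% [ 0.92675567  8.01340114 15.24254175]
```

View pics/w5.png

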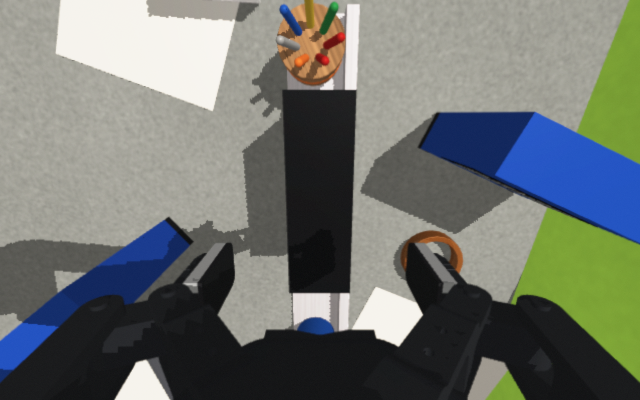

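The clock stands upright at (320,190), parallel to the upstand within 0.2°, with a gap of about 3.7 mm. The pot at (312,45) and bottle (315,325) haven't moved. I'll grip at the middle and slide it to contact.

Emit:
jog_arm --rows '[[[0,0,40],[0,0,0.005]],[[0,0,80],[0,0,0.005]],[[0,0,110],[0,0,0.005]],[[0,0,120],[0,0,0.005]],[[0,0,120],[0,0,0.005]]]'

```text
time: 13.3
tool_pos: [589.8, 86.7, 161.5]
tcp_rot: [-179.7, -0.0, 98.3]
ft_force: [-0.5, 0.1, 1.2]
finger_gap: 84.8
grip_force: 0.0
```

Emit:
jog_arm --rows '[[[0,0,0],[0,0,0]],[[0,0,0],[0,0,0]],[[0,0,0],[0,0,0]],[[0,0,0],[0,0,0]],[[0,0,0],[0,0,0]]]' --grip 40 --force 40

```text
time: 13.8
tool_pos: [593.1, 86.2, 167.2]
tcp_rot: [179.8, 0.0, 98.2]
ft_force: [-2.3, 0.2, 6.8]
finger_gap: 53.8
grip_force: 43.5
```

Emit:
jog_arm --rows '[[[0,0.5,0],[0,0,0]],[[0,1,0],[0,0,0]],[[0,1.5,0],[0,0,0]],[[0,2,0],[0,0,0]],[[0,2,0],[0,0,0]]]'

```text
time: 14.3
tool_pos: [593.9, 86.4, 167.3]
tcp_rot: [180.0, -0.0, 98.2]
ft_force: [-7.2, -0.4, 10.8]
finger_gap: 53.5
grip_force: 44.5
```

Emit:
jog_arm --rows '[[[0,0.5,-0.3],[0,0,0]],[[0,1,-0.5],[0,0,0]],[[0,1.5,-0.5],[0,0,0]],[[0,2,-0.5],[0,0,0]],[[0,2,-0.5],[0,0,0]]]'

```text
time: 14.8
tool_pos: [594.7, 86.5, 167.4]
tcp_rot: [-179.8, -0.0, 98.2]
ft_force: [-13.0, -1.2, 13.5]
finger_gap: 53.6
grip_force: 45.2
```

Emit:
jog_arm --rows '[[[0,0,0],[0,0,0]],[[0,0,0],[0,0,0]]]'

```text
time: 15.0
tool_pos: [594.7, 86.5, 167.4]
tcp_rot: [-179.8, -0.0, 98.2]
ft_force: [-11.8, -1.0, 13.7]
finger_gap: 53.4
grip_force: 45.2
```

Emit:
jog_arm --rows '[[[0,0,0],[0,0,0]],[[0,0,0],[0,0,0]],[[0,0,0],[0,0,0]],[[0,0,0],[0,0,0]]]' --grip 85

```text
time: 15.4
tool_pos: [596.2, 86.6, 165.3]
tcp_rot: [180.0, -0.0, 98.2]
ft_force: [0.6, -1.4, -0.8]
finger_gap: 85.1
grip_force: 0.0
```

Emit:
jog_arm --rows '[[[0,0,-30],[0,0,0]],[[0,0,-60],[0,0,0]],[[0,0,-90],[0,0,0]],[[0,0,-120],[0,0,0]],[[0,0,-120],[0,0,0]],[[0,0,-120],[0,0,0]]]'

```text
time: 16.0
tool_pos: [596.6, 86.7, 286.0]
tcp_rot: [179.9, 0.0, 98.2]
ft_force: [-0.1, -0.1, -1.5]
finger_gap: 85.1
grip_force: 0.0
```

```bash
python3 - <<'E'
from look import *
p,d,W=look()
p,d=r.snapshot("scene");cv2.imwrite("pics/s6.png",cv2.resize(p[100:260,300:460],None,fx=3.7,fy=3.7,interpolation=cv2.INTER_CUBIC))
E
```

```text
16.0 [596.56231781  86.67627054 286.03745341] [1.79892090e+02 8.70158010e-04 9.82080702e+01] [-0.07264488 -0.05301673 -1.50873918] 85.08045521867821
[  277    91    73   203 13467] 199.9319006612756 204.97588721393828 ((591.10107421875, 85.90097045898438), (53.92941665649414, 169.58306884765625), 8.372252464294434) n [ 6.53613389e-04  1.74628907e-05 -9.99999786e-01]
 corners L [[-57.2, 166.8], [-56.8, -2.8], [-2.9, -2.7], [-3.3, 166.9]]
upstand n 1683 ((502.7618408203125, 35.035430908203125), (280.8780212402344, 454.1763000488281), 8.141447067260742) Lx 2/98% [ 1.14465059  9.53768956 15.49119124]
```

View pics/s6.png

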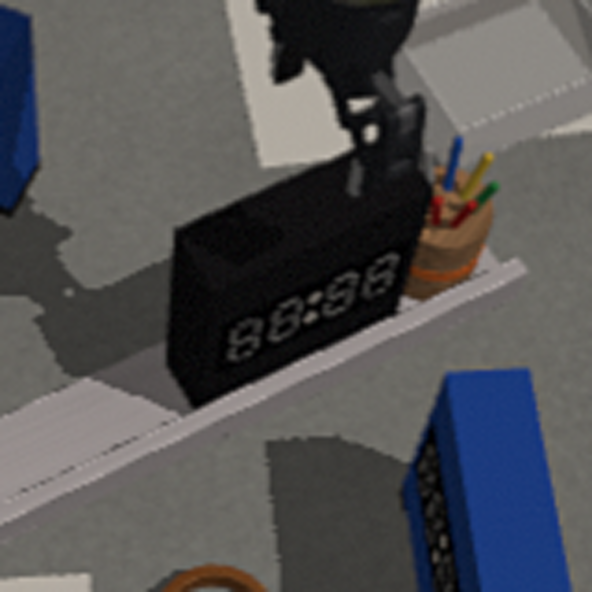

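The clock is upright and next to the upstand (display (315,310) in the crop), but the wrist measurement says it did not move under the push. I'll measure the gap independently from the scene camera.

```bash
python3 - <<'E'
from bench import r
from h import *
for nm in("scene",):
    p,d=r.snapshot(nm);c=r.camera_params(nm);W=cloud(d,c)
    q=np.stack([(W-O)@UX,(W-O)@UY,W[...,2]],-1)
    m=(q[...,2]>60)&(q[...,2]<185)&(q[...,1]>5)&(q[...,1]<160)&(np.abs(q[...,0])<15)
    f=q[m];A_=np.c_[np.ones(len(f)),f[:,1]-82,f[:,2]-40];co=np.linalg.lstsq(A_,f[:,0],rcond=None)[0];print("display at z40",co,len(f),np.std(f[:,0]-A_@co))
    for lo,hi in((-200,-20),(0,160)):
        u=q[(np.abs(q[...,2]-40)<2.5)&(q[...,1]>lo)&(q[...,1]<hi)&(np.abs(q[...,0]-7)<14)&(p.min(-1)>80)]
        print(" upstand top",len(u),np.percentile(u[:,0],[1,5,25,50,75,95,99]))
    u=q[(q[...,2]>12)&(q[...,2]<36)&(q[...,1]>-200)&(q[...,1]<160)&(np.abs(q[...,0]-15)<8)];print(" outer face",len(u),np.median(u[:,0]))
E
```

```text
display at z40 [-0.91686364 -0.00794131 -0.00654338] 1081 1.0440293074990872
 upstand top 272 [ 2.16706747  3.46466236  6.23390576 10.30129198 14.23298463 17.41660236
 18.05387669]
 upstand top 216 [ 2.05178876  3.29491794  7.10333819 10.67042592 14.44877503 17.46774196
 18.24530516]
 outer face 429 16.865772321500934
```

The scene camera gives about 2.8 mm, which agrees with the wrist, so the clock stuck on its rubber feet under the downward press. I'll re-grip centred, take off the vertical preload without lifting it, then slide.

Emit:
jog_arm --rows '[[[0,-5,40],[0,0,0]],[[0,-5,80],[0,0,0]],[[0,-5,110],[0,0,0]],[[0,-5,117],[0,0,0]],[[0,-5,117],[0,0,0]],[[0,-5,117],[0,0,0]]]'

```text
time: 16.75
tool_pos: [591.8, 86.0, 169.7]
tcp_rot: [179.9, 0.0, 98.2]
ft_force: [-0.5, 0.4, 0.8]
finger_gap: 85.2
grip_force: 0.0
```

Emit:
jog_arm --rows '[[[0,0,0],[0,0,0]],[[0,0,0],[0,0,0]],[[0,0,0],[0,0,0]],[[0,0,0],[0,0,0]],[[0,0,0],[0,0,0]]]' --grip 40 --force 40

```text
time: 17.25
tool_pos: [592.2, 86.0, 170.1]
tcp_rot: [179.8, 0.0, 98.2]
ft_force: [0.7, 0.9, 6.8]
finger_gap: 53.3
grip_force: 44.7
```

Emit:
jog_arm --rows '[[[0,0,-0.5],[0,0,0]],[[0,0,-1],[0,0,0]],[[0,0,-1],[0,0,0]]]'

```text
time: 17.55
tool_pos: [592.0, 86.0, 170.1]
tcp_rot: [179.9, 0.0, 98.2]
ft_force: [3.4, 0.1, 5.0]
finger_gap: 53.9
grip_force: 44.5
```

Emit:
jog_arm --rows '[[[0,0,-0.5],[0,0,0]],[[0,0,-1],[0,0,0]],[[0,0,-1.5],[0,0,0]],[[0,0,-2],[0,0,0]],[[0,0,-2],[0,0,0]]]'

```text
time: 18.05
tool_pos: [590.4, 85.8, 170.2]
tcp_rot: [-179.9, -0.0, 98.2]
ft_force: [1.5, -0.5, -4.2]
finger_gap: 52.9
grip_force: 44.1
```

Emit:
jog_arm --rows '[[[0,0.5,0],[0,0,0]],[[0,1,0],[0,0,0]],[[0,1.5,0],[0,0,0]],[[0,2,0],[0,0,0]],[[0,2.5,0],[0,0,0]],[[0,3,0],[0,0,0]],[[0,3,0],[0,0,0]]]'

```text
time: 18.75
tool_pos: [593.9, 86.4, 170.4]
tcp_rot: [-180.0, -0.0, 98.2]
ft_force: [-0.5, -0.0, -8.4]
finger_gap: 53.5
grip_force: 44.1
```

The clock slid 3.5 mm, but the tool now bears nearly all the weight. I'll lower slightly at once and then continue.

Emit:
jog_arm --rows '[[[0,0,1.2],[0,0,0]],[[0,0,1.5],[0,0,0]],[[0,0,1.5],[0,0,0]]]'

```text
time: 19.05
tool_pos: [594.1, 86.5, 170.2]
tcp_rot: [180.0, -0.0, 98.2]
ft_force: [-3.4, -0.5, -1.6]
finger_gap: 53.1
grip_force: 44.9
```

Emit:
jog_arm --rows '[[[0,0.5,0],[0,0,0]],[[0,1,0],[0,0,0]],[[0,1.5,0],[0,0,0]],[[0,1.5,0],[0,0,0]]]'

```text
time: 19.45
tool_pos: [594.7, 86.6, 170.2]
tcp_rot: [-179.9, -0.0, 98.2]
ft_force: [-7.7, 1.0, 3.8]
finger_gap: 53.5
grip_force: 45.7
```

Emit:
jog_arm --rows '[[[0,1,-0.5],[0,0,0]],[[0,2,-1],[0,0,0]],[[0,2.5,-1],[0,0,0]],[[0,2.5,-1],[0,0,0]]]'

```text
time: 19.85
tool_pos: [596.8, 86.8, 170.3]
tcp_rot: [-179.8, -0.0, 98.2]
ft_force: [-8.5, 0.2, 0.2]
finger_gap: 53.6
grip_force: 45.6
```

```bash
cat > gap.py <<'E'
from bench import r
from h import *
def gap():
    s=r.sense();print(s["time"],s["tool_pos"],s["ft_force"])
    p,d=r.snapshot("scene");c=r.camera_params("scene");W=cloud(d,c)
    q=np.stack([(W-O)@UX,(W-O)@UY,W[...,2]],-1)
    m=(q[...,2]>60)&(q[...,2]<185)&(q[...,1]>5)&(q[...,1]<160)&(np.abs(q[...,0])<15)
    f=q[m];A_=np.c_[np.ones(len(f)),f[:,1]-82,f[:,2]-40]
    w=np.ones(len(f),bool)
    for _ in range(3):
        co=np.linalg.lstsq(A_[w],f[w,0],rcond=None)[0];w=np.abs(f[:,0]-A_@co)<2.5
    u=q[(q[...,2]>12)&(q[...,2]<36)&(q[...,1]>-200)&(q[...,1]<160)&(np.abs(q[...,0]-15)<8)]
    print("display z40",co,"outer face",np.median(u[:,0]),"gap",np.median(u[:,0])-15-co[0])
gap()
E
python3 gap.py
```

```text
19.85 [596.80393135  86.83753899 170.25297358] [-8.46110903  0.24803857  0.17727208]
display z40 [ 2.85750750e+00 -6.50241628e-03 -2.45358766e-03] outer face 16.855275390585497 gap -1.0022321066428272
```

Emit:
jog_arm --rows '[[[0,1,0],[0,0,0]],[[0,2,0],[0,0,0]],[[0,2,0],[0,0,0]],[[0,2,0],[0,0,0]]]'

```text
time: 20.3
tool_pos: [597.5, 86.9, 170.3]
tcp_rot: [-179.6, -0.0, 98.2]
ft_force: [-15.2, -1.0, 5.6]
finger_gap: 53.3
grip_force: 46.6
```

```bash
python3 gap.py
```

```text
20.3 [597.46399956  86.94251723 170.34833248] [-15.22653338  -0.98061764   5.57618524]
display z40 [ 2.90218984e+00 -4.81289059e-03  2.59412878e-03] outer face 16.834284152940043 gap -1.0679056833968175
```

The force rose steeply while the display didn't move, so it is in contact. I'll relax the push, settle it, release and back off.

Emit:
jog_arm --rows '[[[0,-1,0.3],[0,0,0]],[[0,-2,0.5],[0,0,0]],[[0,-2,0.5],[0,0,0]]]'

```text
time: 20.65
tool_pos: [596.8, 86.8, 170.2]
tcp_rot: [-179.8, -0.0, 98.2]
ft_force: [-8.8, 0.1, 2.9]
finger_gap: 53.5
grip_force: 46.0
```

Emit:
jog_arm --rows '[[[0,0,0],[0,0,0]],[[0,0,0],[0,0,0]],[[0,0,0],[0,0,0]],[[0,0,0],[0,0,0]]]' --grip 85

```text
time: 21.05
tool_pos: [598.6, 86.9, 170.6]
tcp_rot: [179.9, 0.0, 98.2]
ft_force: [-0.4, -0.1, -0.2]
finger_gap: 85.0
grip_force: 0.0
```

Emit:
jog_arm --rows '[[[0,0,-30],[0,0,0]],[[0,0,-60],[0,0,0]],[[0,0,-90],[0,0,0]],[[0,0,-120],[0,0,0]],[[0,0,-120],[0,0,0]],[[0,0,-120],[0,0,0]]]'

```text
time: 21.65
tool_pos: [598.7, 86.9, 291.2]
tcp_rot: [179.9, 0.0, 98.2]
ft_force: [-0.8, 0.3, -0.8]
finger_gap: 85.1
grip_force: 0.0
```

```bash
python3 gap.py; python3 - <<'E'
from look import *
p,d,W=look();cv2.imwrite("pics/w8.png",p)
E
```

```text
21.65 [598.66436528  86.91312501 291.22757802] [-0.75294665  0.28673694 -0.83788607]
display z40 [ 2.81128193 -0.00571193 -0.0094108 ] outer face 16.88268861809245 gap -0.9285933133201687
21.7 [597.99059712  86.85961351 289.69127266] [-1.79986449e+02 -4.61012428e-03  9.82038380e+01] [ 0.15940491 -0.01139259 -0.29416647] 84.98374245469131
[  281    91    73   200 13184] 200.08216180094175 205.1323233621867 ((594.7068481445312, 86.47367095947266), (54.117435455322266, 169.93878173828125), 8.19262409210205) n [ 2.59297419e-04 -8.85856908e-05 -9.99999962e-01]
 corners L [[-53.4, 167.1], [-53.5, -2.8], [0.6, -2.9], [0.8, 167.1]]
upstand n 1409 ((487.66424560546875, -0.87725830078125), (320.79046630859375, 521.4591674804688), 8.1774263381958) Lx 2/98% [ 1.07895938  8.09437263 15.37250573]
```

View pics/w8.png

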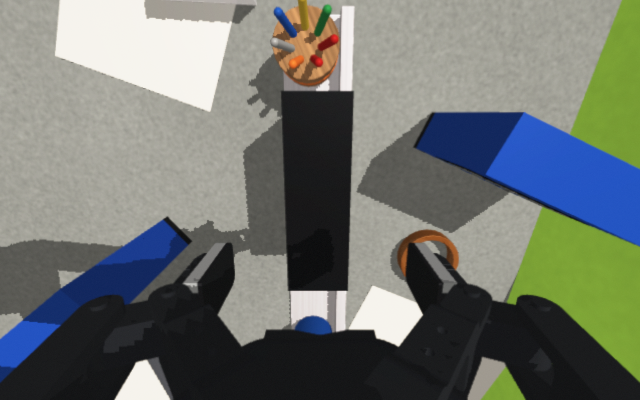

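The clock is upright at (320,190). Its front edge is at ledge x = 0.6–0.8 mm, and the upstand's inner face measures about 0.7 mm, so it is flush. It is parallel to the upstand within 0.02°. The pot and bottle are unmoved and the gripper is clear by about 87 mm.

```bash
python3 -c "
from bench import r
print(r.hand_in())"
```

```text
the job is handed in; nothing more can be done
None
```

The match clock stands upright on the ledge, flush against the upstand with its display facing away, walked up one end at a time, and the job is handed in; in the last slide to the upstand the wrist briefly read about the clock's full weight (8.4 N), so it may have come just off the tread before I lowered it.

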